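Check a pack against the carton gauge

TASK

Check the cream pack at the carton gauge for the medium carton: lay the straightedge flat on the table with its working edge flush against the free end of the pack, the pack staying square against the gauge's stop and the blade reaching from across the pack's end to under the line of the gauge rod, and let go of it. Then take the pull tab of the sprung rod and draw the rod out of its tube until the second of its three ring marks has just come out of the tube's mouth, and finish while still holding it there against the spring, so that a packer can compare the pointer with the edge. Leave everything else on the table where it is.

Things in the scene. Friction and masses are not known exactly. Their poses are not given: they have to be found in the camera images.
- gauge: Carton gauge fixed to the table. x: measuring direction, along which the rod comes out; z up. Origin: on the table under the rod's axis, in the stop's face. Stop: aluminium angle 40 mm high, face at x = 0, from y = -165 to +20 mm. Tube: 22 mm thick, axis at y = 0, 50 mm above the table, top with clamps at 65 mm, from x = -143 to its mouth at x = 22 mm.
- gauge_rod (a joint): How far the 12 mm rod is out of the tube (m): 0 = in (start, kept by its spring), 0.125 = end stop. Pull: 4 N at 0, 60 N/m more (8 N at the second ring); let go, it runs back. Three dark 4 mm rings on the rod, hidden in the tube at the start, stand just fully outside the mouth at 0.025 (first, small carton), 0.065 (second, medium) and 0.105 (third, large).
- pull_tab (a point): Grasp point of the upright black pull tab on the rod's head: 14 mm thick along the gauge's x, 24 mm wide along y, from 63 to 104 mm above the table; this point is 86 mm above the table, at x = 75, y = 0 mm of the gauge when the rod is in. Below it the head, 16x24 mm, with a pointer hanging to 14 mm above the table.
- straightedge: Loose aluminium straightedge, 0.35 kg, flat: blade 240 mm (y) x 64 (x) x 6 thick; black grip rib on it, 14 mm thick (x), 80 long (y), 10 to 46 mm above the table. Origin: underside, below the rib's middle. Working edge: the long edge with graduations, farther from the rib, x = -44 mm, facing roughly to the pack at the start. Other edge: x = +20 mm. Laid right, its x points along the gauge's x.
- edge_mid (a point): Middle of the straightedge's working edge, half way up the blade.
- far_end (a point): The +y end of the straightedge's working edge, 120 mm from edge_mid; when laid it lies beyond the rod's line, while the rib is beside the pack's end.
- pack: The cream carton pack to be checked, 66 mm (its x) x 110 mm (its y) x 45 mm high, 0.4 kg, loose, with one end against the gauge's stop, about 95 mm to the -y side of the rod. Origin: centre of its underside. Its y axis points against the gauge's x, so its free end is the face at y = -55 mm.
- bottle_opener: Bystander, to be left alone: dark bottle-shaped opener standing upright, 22 mm thick, 89 mm high. Origin: centre of its underside as it stands.
- tape: Bystander, to be left alone: brown tape roll lying flat, 97 mm across, 48 mm high. Origin: centre of its underside as it stands.
- marker: Bystander, to be left alone: black-capped white marker lying, 127 mm long. Origin: centre of its underside as it stands.
- mug: Bystander, to be left alone: white mug with a red print, 81x116x95 mm. Origin: centre of its underside as it stands.
- spare_pack: Bystander, to be left alone: a second cream carton pack, 66x111x48 mm, standing by itself at the left, away from the gauge. Origin: centre of its underside as it stands.
- blue_box: Bystander, to be left alone: blue carton, 61x73x88 mm. Origin: centre of its underside as it stands.
Mind the look-alikes: they are no part of the job. What is shaped like the pack but yellow is not meant.

How it is judged:
On the way, in this order (a step that is already met when the one before it is completed fails the run):
1. the straightedge lies flush against the pack's free end, across under the rod's line, and is let go (y of edge_mid in the frame of pack between -0.0595 and -0.0525 m and angle between the y axis of straightedge and the x axis of pack, either way round below 0.045 rad and y of far_end in the frame of gauge above 0.008 m and y of edge_mid in the frame of gauge below 0 m and height (world z) of straightedge below 0.004 m and angle between each of straightedge, pack's own z axis and vertical below 0.05 rad and x of pack in the frame of gauge between 0.051 and 0.0605 m and angle between the y axis of pack and the x axis of gauge, either way round below 0.045 rad and contact force between each of the arm, the fingers and straightedge below 0.3 N and linear speed of straightedge below 0.02 m/s), for 0.3 s.
2. the rod is drawn out to its second ring and held there in the gripper (value of joint gauge_rod between 0.061 and 0.071 m and velocity of joint gauge_rod between -0.02 and 0.02 m/s and contact force between the fingers and gauge above 2 N and contact force between straightedge and gauge below 0.3 N), for 0.5 s.
At the end, for the whole second after the job is handed in: Rod 61 to 71 mm out, still, held in the gripper (over 2 N), not propped. Straightedge flat and untouched, flush with the pack's free end (gap under 4 mm, 0.045 rad), reaching 8 mm past the rod's line, its middle on the pack's side of it. Pack square against the stop (5 mm, 0.045 rad) (all of step 1 and all of step 2); the arm keeps its last pose, push and grip.
It fails at once if a bystander is moved by more than 3 cm (distance of any of bottle_opener, tape, marker, mug, spare_pack, blue_box from where it was at the start of the episode above 0.03 m).
It also fails if it takes over 58 s, if anything falls off the work surface, if the arm or the gripper's body presses on something with over 40 N, if the wrist force passes 120 N, or if a joint passes its speed limit or range.

ROBOT

A 6-joint arm with a two-finger parallel gripper is mounted at the origin on the work surface; the furniture and walls round the work are solid. World frame = base frame: x ahead of the robot, y to its left, z up, the work surface at z = 0. Lengths are in m, angles in rad, forces in N, time in s.
With the tool pointing down it reaches from about 0.225 to 0.875 m from the base axis. Payload 3.4 kg.
Tool frame: the origin (TCP) lies between the finger pads; the fingertips stand 19 mm ahead of it and the grasp point (between the pads) is the TCP (ctrl.nose_length is the distance from the TCP to the fingertips, in m); z points along the fingers, y is the line along which they close (so a half turn about z gives the same grasp; the last joint's range is limited). The gripper opens to 85 mm and grips with 20 to 120 N. Pads are 22 mm wide; open, the fingers measure 114 mm over their backs; the gripper's body (76 mm by 85 mm) begins 54 mm behind the grasp point. The pads swing forward as they close: fully open they stand 13 mm farther back than shut.
Start: joints at [1, 0.276, 1.505, -0, 1.361, -0.121], TCP at [0.25, 0.518, 0.25] pointing down, gripper open.
Joint ranges: [-2.89, 2.89], [-0.75, 2.08], [0.22, 2.7], [-1.18, 4.32], [0.11, 2.71], [-2.7, 2.7]. Speed limits (rad/s): [2.57, 2.57, 3.14, 3.14, 3.14, 3.14].

INTERFACE

Orientations are given as a unit quaternion [w, x, y, z].
In Python, from plant import ctrl, eyes gives the robot as it stands. The module is installed in compiled form; this text tells all that it offers.
- The arm moves only by the tool carry_out, never from a script. Its argument "targets" is a list of rows, each a list of 6 numbers: the shift along the tool's x, y, z as a fraction of full scale, then the turn, a rotation vector about the tool's x, y, z as a fraction of full scale. A call has 1 to 20 rows; each row is the pose to reach, as a shift and turn from the pose commanded when the call began, along the tool's axes at that moment; what a row does not reach only later rows make up. Full scale, the value 1, is 0.1 m for a shift and 90 degrees for a turn. A row lasts 1/10 s, in which the tool goes at most 50 mm and 8.59 degrees, less where a joint would pass 70% of its speed; a pose out of reach is approached as far as the arm can. A call with a number of a shift or a turn outside -1 to 1 is refused whole. A call with a gripper value outside its range is refused whole. "fingers" is the closure, from 0 (fully open) to 1 (shut), set as the call begins (left out, the last holds). The fingers move at their own pace and stop on an object; the grip force is fixed at half the most. Time passes only in rows, so rows that repeat a pose let the fingers close. It gives the time, the measured TCP pose, the force, the opening and the grip force at its end, in the units of the state.
- ctrl.get_state(): the state, without advancing time (a new reading comes with each control period).
- eyes.get_image(name): name is "scene" or "top"; returns the picture (480x640x3 uint8, red, green, blue); there is no depth.
- eyes.camera_info(name): a dict with "mtx" (3x3 intrinsics, pixels), "D" ([k1, k2, p1, p2, k3] as OpenCV has them; the pictures are not rectified), "rvec" (rotation vector, rad) and "tvec" (3), from world to camera coordinates, as OpenCV has them. Camera axes: x right, y down, z forward; pixel columns grow to the right and rows downward; lengths in m; the calibration is good to about 2 mm. A picture is of the moment at which its call begins. camera_info takes no time and is no camera call.
- ctrl.finish_job(): hands the job in; it is judged then, once.
The state is a dict: "time_s": time; "joint_positions": joint angles; "joint_velocities": joint speeds; "joint_efforts": joint torques, N m; "eef_pos": TCP position; "ee_rot": TCP orientation; "wrist_force": force on the tool from outside, world axes, zero at the start; "torque": the same for the moment, N m; "opening": finger opening in m; "gripper_force": force on a finger pad.
Only numpy, scipy, OpenCV 4.12 (cv2) and the standard library are available. Lean on these libraries where they do the work, as an engineer would, in place of code of your own. Each camera call takes 0.05 s, during which the arm holds its last target. There are 200 camera calls.

## Working session

There is one attempt and no reset: what is moved stays moved. The work goes in short steps, Python scripts to look and compute and a tool call to move; the robot and the scene stay as the last step left them, time stands still between calls to the robot, and variables do not carry over. Pictures are saved under pics/ and viewed, at most 10 in all, crops included, and the job is handed in when it is done.

Besides the shell and the picture viewer there is one more tool, called as name(argument=value, ...) on one line, values as JSON. carry_out: Moves the arm, as the interface text tells. Shift numbers are shares of 0.1 m and turn numbers shares of 90 degrees, none past 1 either way. Its arguments: {"type":"object","properties":{"targets":{"type":"array","items":{"type":"array","items":{"type":"number","minimum":-1,"maximum":1}}},"fingers":{"type":"number"}},"required":["targets"]}

```bash
mkdir -p pics; cat > h.py <<'E'
import numpy as np, cv2
from plant import ctrl, eyes
from scipy.spatial.transform import Rotation as R
def cam(n):
    c=eyes.camera_info(n); return [np.array(c[k],float) for k in("mtx","D","rvec","tvec")]
def ray(n,uv,z):
    K,D,r,t=cam(n); u=cv2.undistortPoints(np.array(uv,float).reshape(-1,1,2),K,D).reshape(-1,2)
    M=cv2.Rodrigues(r)[0]; o=-M.T@t.ravel(); d=np.c_[u,np.ones(len(u))]@M
    return o+d*((z-o[2])/d[:,2])[:,None]
def proj(n,p):
    K,D,r,t=cam(n); return cv2.projectPoints(np.array(p,float).reshape(-1,1,3),r,t,K,D)[0].reshape(-1,2)
def snap(n,f=None):
    im=cv2.cvtColor(np.asarray(eyes.get_image(n)),cv2.COLOR_RGB2BGR)
    if f: cv2.imwrite("pics/"+f,im)
    return im
E
python3 - <<'E'
from h import *
for n in("scene","top"):
    snap(n,n+"0.png"); K,D,r,t=cam(n); M=cv2.Rodrigues(r)[0]; print(n,(-M.T@t.ravel()).round(3),K[0,0])
print(ctrl.get_state())
E
```

```text
scene [-0.337 -0.637  1.12 ] 475.8424710989717
top [ 0.244 -0.035  1.498] 597.8978981141989
{'time_s': 0.1, 'joint_positions': array([ 9.99993363e-01,  2.76519268e-01,  1.50601075e+00, -4.97437658e-05,
        1.36070903e+00, -1.21034664e-01]), 'joint_velocities': array([ 2.81928372e-05, -1.07139644e-03, -3.03717524e-03,  4.61026715e-04,
       -1.39938775e-03,  3.92968419e-04]), 'joint_efforts': array([-6.00821149e-04, -4.17699552e+01, -2.46403009e+01, -2.94822285e-04,
        5.76571256e-03,  5.83056504e-06]), 'eef_pos': array([0.24977954, 0.51741707, 0.24953163]), 'ee_rot': array([-2.56234292e-04,  2.22988279e-01,  9.74820778e-01, -7.82681155e-04]), 'wrist_force': array([0.47171106, 0.9808501 , 0.85088593]), 'torque': array([ 0.00828964, -0.02081446,  0.026096  ]), 'gripper_force': 0.0, 'opening': 0.08510692572078217}
```

View pics/top0.png

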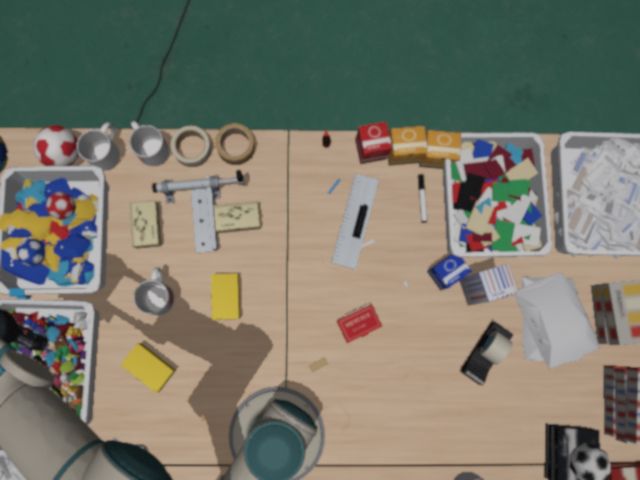

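View pics/scene0.png

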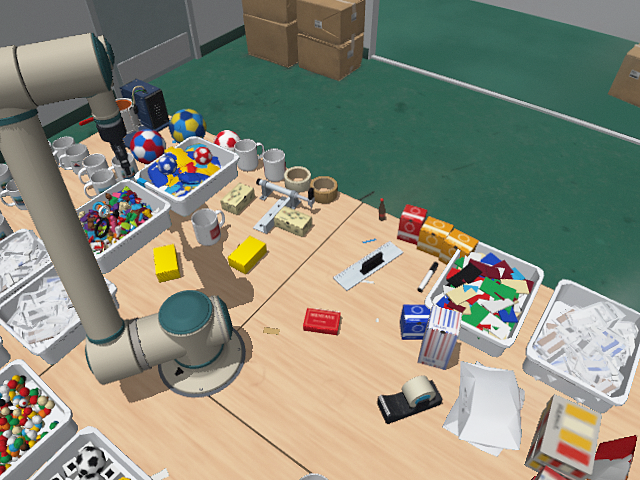

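The top view shows the tube from (155,188) to (240,177), the stop at (204,220) and the pack at (238,216). The straightedge is at (355,222) with its rib at (359,221). Next I'll enlarge this area and measure the edges.

```bash
python3 - <<'E'
from h import *
im=cv2.imread("pics/top0.png")
c=cv2.resize(im[160:280,140:400],None,fx=3,fy=3,interpolation=cv2.INTER_CUBIC); cv2.imwrite("pics/c0.png",c)
hsv=cv2.cvtColor(im,cv2.COLOR_BGR2HSV)
for n,(x,y) in dict(pack=(225,222),table=(290,250),blade=(345,240),stop=(203,240),rib=(359,221),tab=(239,177)).items(): print(n,hsv[y,x],im[y,x])
def rect(mask,roi):
    m=np.zeros(mask.shape,np.uint8); x0,y0,x1,y1=roi; m[y0:y1,x0:x1]=mask[y0:y1,x0:x1]*255
    m=cv2.morphologyEx(m,cv2.MORPH_CLOSE,np.ones((3,3)))
    cs=cv2.findContours(m,0,2)[0]; return cv2.minAreaRect(max(cs,key=cv2.contourArea))
g=im.astype(int)
blue_ish=(g[...,0]>g[...,2]-12)  # greyish, not wood
r=rect(blue_ish,(325,165,385,275)); print("blade",r); b=cv2.boxPoints(r); print(ray("top",b,.006).round(4))
r=rect(hsv[...,2]<60,(345,190,372,250)); print("rib",r); print(ray("top",[r[0]],.046).round(4))
r=rect(hsv[...,2]<70,(228,165,250,190)); print("tab",r); print(ray("top",[r[0]],.104).round(4))
E
```

```text
pack [ 23  50 183] [147 175 183]
table [ 15  66 179] [133 156 179]
blade [107  10 177] [177 173 170]
stop [105  11 180] [180 176 172]
rib [126  58  22] [22 17 18]
tab [130  51  30] [30 24 26]
blade ((359.3927917480469, 222.14669799804688), (34.179080963134766, 92.02262878417969), 15.124006271362305)
[[ 0.4223 -0.1324  0.006 ]
 [ 0.6531 -0.1948  0.006 ]
 [ 0.6304 -0.2797  0.006 ]
 [ 0.4004 -0.2153  0.006 ]]
rib ((359.676513671875, 220.7941436767578), (6.063390254974365, 31.28709602355957), 14.03624439239502)
[[ 0.521  -0.2013  0.046 ]]
tab ((239.5, 176.0), (10.0, 5.0), 90.0)
[[0.6165 0.0928 0.104 ]]
```

View pics/c0.png

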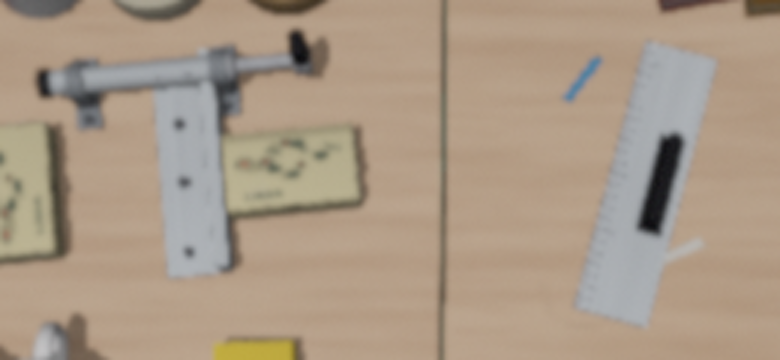

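The crop shows:
- **Pack:** top corners at (225,138), (357,127), (360,202) and (230,213).
- **Blade:** graduated left edge from (650,42) to (577,306), right edge from (717,62) to (645,327).
- **Tube axis:** from (45,82) to (300,60).

```bash
cat >> h.py <<'E'
def rel(pos,yaw=None,s=None):
    # shift and turn for carry_out (tool axes); yaw = world yaw of tool y, deg, tool straight down
    s=s or ctrl.get_state(); q=s["ee_rot"]; T=R.from_quat([q[1],q[2],q[3],q[0]])
    d=T.inv().apply(np.array(pos)-s["eef_pos"])/.1
    M=T.as_matrix(); cy=np.degrees(np.arctan2(M[1,1],M[0,1]))
    out=d
    if yaw is not None:
        a=np.radians(yaw); G=np.c_[[np.sin(a),-np.cos(a),0],[np.cos(a),np.sin(a),0],[0,0,-1]]
        out=np.r_[d,(T.inv()*R.from_matrix(G)).as_rotvec()/(np.pi/2)]
    print("at",s["eef_pos"].round(4),"yaw",cy.round(2),"t",s["time_s"],"->",out.round(4)); return out
E
python3 - <<'E'
from h import *
def px(l): return np.array(l,float)/3+[140-1/3,160-1/3]
def ya(a,b): d=b-a; return np.degrees(np.arctan2(d[1],d[0])).round(2)
P=ray("top",px([(225,138),(357,127),(360,202),(230,213)]),.045); print("pack",P.round(4)); print("pack x-gauge yaws",ya(P[0],P[1]),ya(P[3],P[2]),"end",ya(P[2],P[1]))
S=ray("top",px([(650,42),(577,306),(645,327),(717,62)]),.006); print("blade",S.round(4)); print("y yaw",ya(S[1],S[0]),ya(S[2],S[3])," len",np.linalg.norm(S[0]-S[1]),np.linalg.norm(S[0]-S[3]),"c",S.mean(0))
e=(S[0]+S[1])/2; f=(S[2]+S[3])/2; u=(f-e)/np.linalg.norm(f-e); print("rib from blade",e+u*.044)
A=ray("top",px([(45,82),(230,67)]),.05); print("tube yaw",ya(A[0],A[1]),A.round(4))
B=ray("top",px([(218,88),(230,265)]),.04); print("stop",ya(B[1],B[0]),B.round(4))
rel([.521,-.201,.25],75.)
E
```

```text
pack [[0.5561 0.1579 0.045 ]
 [0.5664 0.0493 0.045 ]
 [0.5034 0.0457 0.045 ]
 [0.4933 0.1521 0.045 ]]
pack x-gauge yaws -84.6 -84.59 end 3.2
blade [[ 0.6521 -0.1985  0.006 ]
 [ 0.4234 -0.1352  0.006 ]
 [ 0.4062 -0.1922  0.006 ]
 [ 0.6351 -0.256   0.006 ]]
y yaw -15.47 -15.57  len 0.23726190684304463 0.059958897708407094 c [ 0.529196   -0.19544046  0.006     ]
rib from blade [ 0.52514146 -0.20896639  0.006     ]
tube yaw -84.7 [[0.601  0.3071 0.05  ]
 [0.6151 0.1548 0.05  ]]
stop 5.41 [[0.5996 0.1656 0.04  ]
 [0.451  0.1515 0.04  ]]Traceback (most recent call last):
  File "<stdin>", line 9, in <module>
  File "h.py", line 24, in rel
    out=np.r_[d,(T.inv()*R.from_matrix(G)).as_rotvec()/(np.pi/2)]
                         ~~~~~~~~~~~~~^^^
  File "scipy/spatial/transform/_rotation.pyx", line 1143, in scipy.spatial.transform._rotation.Rotation.from_matrix
ValueError: Non-positive determinant (left-handed or null coordinate frame) in rotation matrix 0: [[ 0.96592583  0.25881905  0.        ]
 [-0.25881905  0.96592583  0.        ]
 [ 0.          0.         -1.        ]].
```

```bash
sed -i 's/G=np.c_\[\[np.sin(a),-np.cos(a),0\]/G=np.c_[[-np.sin(a),np.cos(a),0]/' h.py; python3 - <<'E'
from h import *
rel([.5245,-.206,.16],74.5)
E
```

```text
at [0.2498 0.5174 0.2495] yaw 64.23 t 0.1 -> [-5.6192e+00 -5.3189e+00  9.0320e-01 -1.0000e-03 -2.0000e-04 -1.1410e-01]
```

carry_out(targets=[[-0.94,-0.89,0,0,0,0],[-0.94,-0.89,0,0,0,0],[-0.94,-0.89,0,0,0,0]], fingers=0)

```text
time_s: 0.4
eef_pos: [0.296, 0.3938, 0.2497]
ee_rot: [-0.0, 0.223, 0.975, -0.001]
wrist_force: [0.2, 1.2, 0.1]
opening: 0.0854
gripper_force: 0.0
```

carry_out(targets=[[-0.94,-0.89,0,0,0,0],[-0.94,-0.89,0,0,0,0],[-0.94,-0.89,0,0,0,0]])

```text
time_s: 0.7
eef_pos: [0.342, 0.2728, 0.25]
ee_rot: [0.0, 0.224, 0.975, -0.001]
wrist_force: [1.0, -0.3, 1.3]
opening: 0.0853
gripper_force: 0.0
```

carry_out(targets=[[-0.94,-0.89,0,0,0,0],[-0.94,-0.89,0,0,0,0],[-0.94,-0.89,0,0,0,0]])

```text
time_s: 1.0
eef_pos: [0.3883, 0.1519, 0.2502]
ee_rot: [0.0, 0.224, 0.975, -0.001]
wrist_force: [-1.0, 0.7, 0.1]
opening: 0.0854
gripper_force: 0.0
```

carry_out(targets=[[-0.94,-0.89,0,0,0,0],[-0.94,-0.89,0,0,0,0],[-0.94,-0.89,0,0,0,0]])

```text
time_s: 1.3
eef_pos: [0.4346, 0.0307, 0.2501]
ee_rot: [0.0, 0.224, 0.975, -0.001]
wrist_force: [0.4, 0.7, -0.1]
opening: 0.0852
gripper_force: 0.0
```

carry_out(targets=[[-0.94,-0.89,0,0,0,0],[-0.94,-0.89,0,0,0,0],[-0.94,-0.89,0,0,0,0]])

```text
time_s: 1.6
eef_pos: [0.4807, -0.0906, 0.25]
ee_rot: [0.0, 0.224, 0.975, -0.001]
wrist_force: [0.5, 0.9, 0.3]
opening: 0.0852
gripper_force: 0.0
```

carry_out(targets=[[-0.92,-0.87,0.9,0,0,-0.114],[-0.92,-0.87,0.9,0,0,-0.114],[-0.92,-0.87,0.9,0,0,-0.114],[-0.92,-0.87,0.9,0,0,-0.114]])

```text
time_s: 2.0
eef_pos: [0.5243, -0.209, 0.1559]
ee_rot: [-0.003, 0.137, 0.991, 0.0]
wrist_force: [-0.8, 1.0, -0.2]
opening: 0.0852
gripper_force: 0.0
```

```bash
python3 - <<'E'
from h import *
rel([.5245,-.206,.033],74.5)
print(ctrl.get_state()["joint_positions"])
E
```

```text
at [ 0.5243 -0.209   0.1559] yaw 74.29 t 2.0 -> [-3.0000e-04  2.9700e-02  1.2288e+00 -2.0000e-04 -3.4000e-03 -2.3000e-03]
[-5.01685464e-01  3.31091552e-01  1.67104918e+00 -1.60271207e-03
  1.14457639e+00 -1.79770996e+00]
```

carry_out(targets=[[0,0.03,0.5,0,0,0],[0,0.03,0.9,0,0,0],[0,0.03,0.9,0,0,0]])

```text
time_s: 2.3
eef_pos: [0.5213, -0.2, 0.0656]
ee_rot: [-0.006, 0.135, 0.991, 0.002]
wrist_force: [-0.6, -0.5, -1.0]
opening: 0.0854
gripper_force: 0.0
```

carry_out(targets=[[0,0,0.2,0,0,0],[0,0,0.32,0,0,0],[0,0,0.32,0,0,0]])

```text
time_s: 2.6
eef_pos: [0.5253, -0.2021, 0.0384]
ee_rot: [-0.001, 0.135, 0.991, 0.0]
wrist_force: [-0.4, 0.4, 0.3]
opening: 0.0853
gripper_force: 0.0
```

carry_out(targets=[[0,0,0,0,0,0],[0,0,0,0,0,0],[0,0,0,0,0,0],[0,0,0,0,0,0],[0,0,0,0,0,0],[0,0,0,0,0,0],[0,0,0,0,0,0],[0,0,0,0,0,0]], fingers=1)

```text
time_s: 3.4
eef_pos: [0.526, -0.2032, 0.039]
ee_rot: [0.001, 0.135, 0.991, -0.0]
wrist_force: [-1.3, -1.5, 5.7]
opening: 0.013
gripper_force: 60.1
```

```bash
python3 - <<'E'
from h import *
rel([.5245,-.206,.033],74.5)
im=snap("scene"); cv2.imwrite("pics/s1.png",cv2.resize(im[200:330,280:480],None,fx=4,fy=4,interpolation=cv2.INTER_CUBIC))
E
```

```text
at [ 0.526  -0.2032  0.039 ] yaw 74.5 t 3.4 -> [ 0.0068 -0.0306  0.0597 -0.0004  0.0007  0.    ]
```

View pics/s1.png

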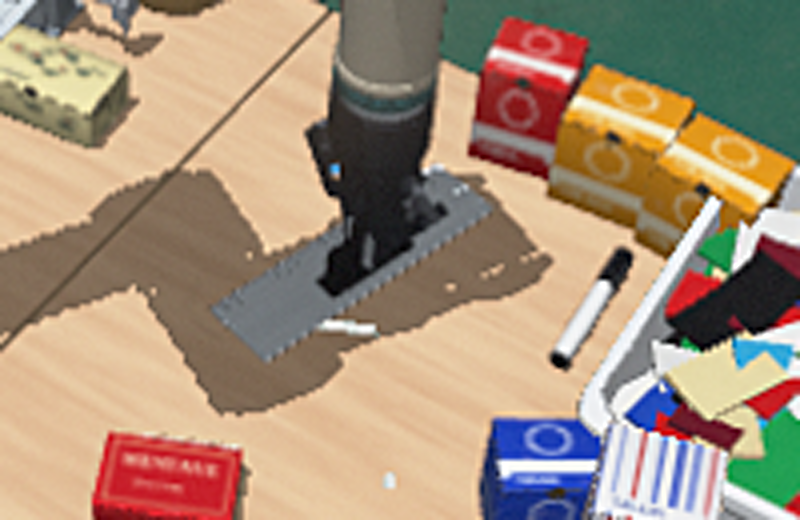

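The rib is held, with an opening of 13 mm and 60 N of grip. Next: lift, turn and carry.

carry_out(targets=[[0,0,-0.15,0,0,0],[0,0,-0.25,0,0,-0.08],[0,0,-0.25,0,0,-0.16],[0,0,-0.25,0,0,-0.232],[0,0,-0.25,0,0,-0.232]])

```text
time_s: 3.95
eef_pos: [0.5247, -0.202, 0.0622]
ee_rot: [-0.001, -0.047, 0.999, 0.001]
wrist_force: [0.5, -0.0, -4.5]
opening: 0.0128
gripper_force: 58.9
```

```bash
python3 - <<'E'
from h import *
rel([.5455,-.0107,.064],95.4)
E
```

```text
at [ 0.5247 -0.202   0.0622] yaw 95.34 t 3.95 -> [-3.8520e-01  1.8854e+00 -1.5100e-02  1.2000e-03 -1.3000e-03 -6.0000e-04]
```

carry_out(targets=[[-0.1,0.4,0,0,0,0],[-0.2,0.8,0,0,0,0],[-0.2,0.94,0,0,0,0],[-0.2,0.94,0,0,0,0]])

```text
time_s: 4.35
eef_pos: [0.5354, -0.1048, 0.0625]
ee_rot: [-0.001, -0.047, 0.999, 0.001]
wrist_force: [-0.0, -0.2, -4.8]
opening: 0.0131
gripper_force: 59.7
```

carry_out(targets=[[-0.09,0.4,0,0,0,0],[-0.18,0.7,0,0,0,0],[-0.18,0.8,0,0,0,0],[-0.18,0.8,0,0,0,0],[-0.18,0.8,0,0,0,0]])

```text
time_s: 4.85
eef_pos: [0.547, -0.0271, 0.0631]
ee_rot: [-0.0, -0.047, 0.999, -0.0]
wrist_force: [0.2, 0.0, -4.1]
opening: 0.0129
gripper_force: 60.3
```

```bash
python3 - <<'E'
from h import *
rel([.5455,-.0107,.041],95.4)
im=snap("top","t2.png"); cv2.imwrite("pics/c2.png",cv2.resize(im[150:280,170:330],None,fx=4.5,fy=4.5,interpolation=cv2.INTER_CUBIC))
E
```

```text
at [ 0.547  -0.0271  0.0631] yaw 95.35 t 4.85 -> [-0.0003  0.1648  0.2207 -0.0006 -0.0003 -0.0006]
```

View pics/c2.png

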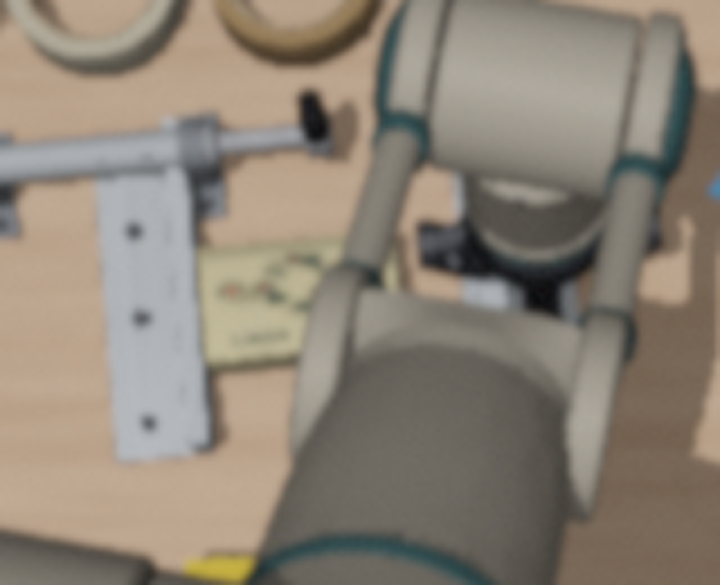

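The top view shows the arm covering the blade. The pack's end corner is still visible at (400,240) and hasn't moved. Next: lower the blade almost to the table and approach.

carry_out(targets=[[0,0,0.12,0,0,0],[0,0.1,0.23,0,0,0],[0,0.2,0.23,0,0,0],[0,0.24,0.23,0,0,0],[0,0.24,0.23,0,0,0],[0,0.24,0.23,0,0,0]])

```text
time_s: 5.5
eef_pos: [0.5447, -0.0017, 0.04]
ee_rot: [-0.0, -0.047, 0.999, 0.0]
wrist_force: [0.1, 0.2, -3.5]
opening: 0.0129
gripper_force: 61.3
```

carry_out(targets=[[0,0.01,0,0,0,0],[0,0.02,0,0,0,0],[0,0.03,0,0,0,0],[0,0.03,0,0,0,0],[0,0.03,0,0,0,0]])

```text
time_s: 6.0
eef_pos: [0.5447, 0.0009, 0.0404]
ee_rot: [0.0, -0.047, 0.999, 0.0]
wrist_force: [0.3, 0.2, -3.7]
opening: 0.0132
gripper_force: 61.3
```

carry_out(targets=[[0,0.01,0,0,0,0],[0,0.02,0,0,0,0],[0,0.02,0,0,0,0],[0,0.02,0,0,0,0]])

```text
time_s: 6.4
eef_pos: [0.5444, 0.003, 0.0403]
ee_rot: [-0.0, -0.047, 0.999, 0.0]
wrist_force: [0.1, -0.4, -3.5]
opening: 0.0126
gripper_force: 61.3
```

```bash
python3 - <<'E'
from h import *
print(ctrl.get_state()["wrist_force"].round(2))
im=snap("scene"); cv2.imwrite("pics/s3.png",cv2.resize(im[170:270,235:375],None,fx=5.5,fy=5.5,interpolation=cv2.INTER_CUBIC))
E
```

```text
[ 0.12 -0.35 -3.48]
```

View pics/s3.png

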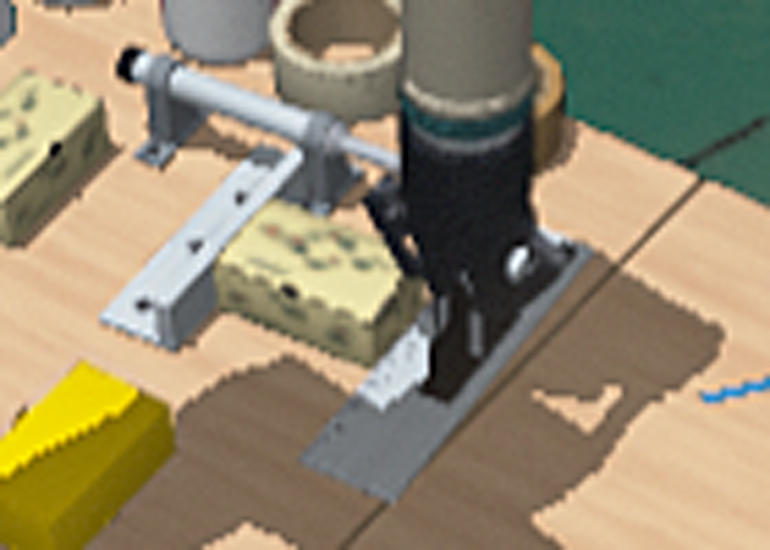

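The scene view shows the blade's edge almost at the pack's lower end edge, near (375,370). I'll close the rest in small steps.

carry_out(targets=[[0,0.01,0,0,0,0],[0,0.015,0,0,0,0],[0,0.015,0,0,0,0],[0,0.015,0,0,0,0]])

```text
time_s: 6.85
eef_pos: [0.5443, 0.0045, 0.0403]
ee_rot: [0.0, -0.047, 0.999, 0.0]
wrist_force: [0.6, 0.3, -3.8]
opening: 0.0128
gripper_force: 61.3
```

carry_out(targets=[[0,0.01,0,0,0,0],[0,0.01,0,0,0,0],[0,0.01,0,0,0,0]])

```text
time_s: 7.15
eef_pos: [0.5442, 0.0055, 0.0403]
ee_rot: [-0.0, -0.047, 0.999, 0.0]
wrist_force: [0.6, -0.1, -5.2]
opening: 0.0133
gripper_force: 61.3
```

carry_out(targets=[[0,0.01,0,0,0,0],[0,0.01,0,0,0,0],[0,0.01,0,0,0,0]])

```text
time_s: 7.45
eef_pos: [0.5442, 0.0064, 0.0403]
ee_rot: [0.0, -0.047, 0.999, -0.0]
wrist_force: [0.3, -0.5, -3.4]
opening: 0.0131
gripper_force: 61.3
```

carry_out(targets=[[0,0.01,0,0,0,0],[0,0.01,0,0,0,0],[0,0.01,0,0,0,0]])

```text
time_s: 7.75
eef_pos: [0.544, 0.0072, 0.0403]
ee_rot: [-0.0, -0.047, 0.999, -0.0]
wrist_force: [-0.6, -2.3, -3.5]
opening: 0.013
gripper_force: 61.4
```

carry_out(targets=[[0,0.01,0,0,0,0],[0,0.01,0,0,0,0],[0,0.01,0,0,0,0]])

```text
time_s: 8.05
eef_pos: [0.544, 0.008, 0.0404]
ee_rot: [0.0, -0.047, 0.999, -0.0]
wrist_force: [-0.7, -4.4, -3.0]
opening: 0.013
gripper_force: 61.4
```

carry_out(targets=[[0,0,0.01,0,0,0],[0,0,0.015,0,0,0],[0,0,0.015,0,0,0]])

```text
time_s: 8.35
eef_pos: [0.5444, 0.008, 0.039]
ee_rot: [0.0, -0.047, 0.999, -0.0]
wrist_force: [0.4, -4.2, -3.1]
opening: 0.0127
gripper_force: 61.7
```

carry_out(targets=[[0,0,0,0,0,0],[0,0,0,0,0,0],[0,0,0,0,0,0],[0,0,0,0,0,0],[0,0,0,0,0,0]], fingers=0.6)

```text
time_s: 8.85
eef_pos: [0.544, 0.0087, 0.0389]
ee_rot: [0.0, -0.047, 0.999, 0.0]
wrist_force: [0.1, 0.1, 0.5]
opening: 0.0342
gripper_force: 0.0
```

carry_out(targets=[[0,0,-0.3,0,0,0],[0,0,-0.7,0,0,0],[0,0,-1,0,0,0],[0,0,-1,0,0,0]])

```text
time_s: 9.25
eef_pos: [0.5471, 0.0083, 0.1433]
ee_rot: [0.005, -0.047, 0.999, -0.001]
wrist_force: [0.4, 0.0, 0.0]
opening: 0.0343
gripper_force: 0.0
```

carry_out(targets=[[0,-0.4,-0.1,0,0,0],[0,-0.8,-0.3,0,0,0],[0,-1,-0.3,0,0,0],[0,-1,-0.3,0,0,0]])

```text
time_s: 9.65
eef_pos: [0.5537, -0.0937, 0.1686]
ee_rot: [0.0, -0.045, 0.999, -0.0]
wrist_force: [-0.0, 0.5, -0.2]
opening: 0.0343
gripper_force: 0.0
```

carry_out(targets=[[0,-0.4,0,0,0,0],[0,-0.8,0,0,0,0],[0,-1,0,0,0,0],[0,-1,0,0,0,0]])

```text
time_s: 10.05
eef_pos: [0.5626, -0.1922, 0.1677]
ee_rot: [-0.001, -0.046, 0.999, 0.0]
wrist_force: [-0.9, 0.1, -0.8]
opening: 0.0339
gripper_force: 0.0
```

```bash
python3 - <<'E'
from h import *
im=snap("top","t4.png"); cv2.imwrite("pics/c4.png",cv2.resize(im[150:270,170:320],None,fx=5,fy=5,interpolation=cv2.INTER_CUBIC))
E
```

```text
(no output)
```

View pics/c4.png

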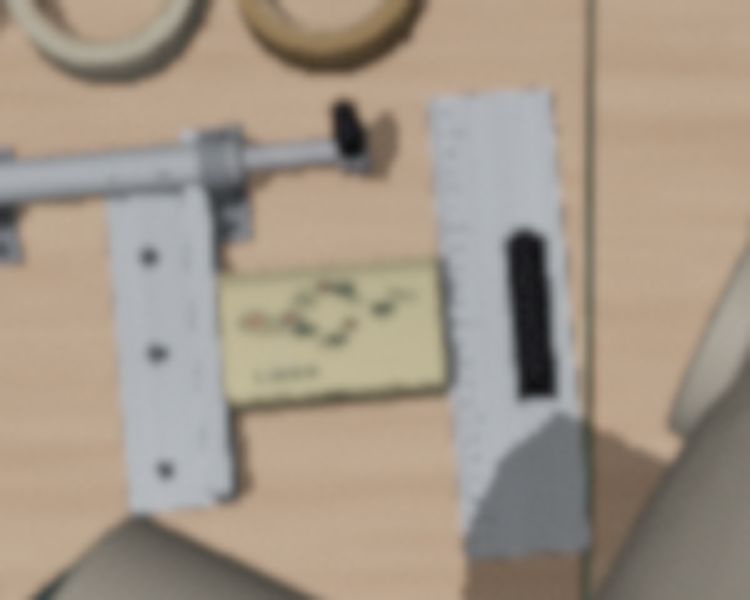

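The blade's edge runs (430,95)–(466,555), parallel to the pack's end (438,262)–(448,388) and flush with it. It extends past the rod's line, and the pack is square to the stop. Now the tab.

```bash
python3 - <<'E'
from h import *
im=cv2.imread("pics/t4.png"); m=(im.max(2)<70).astype(np.uint8)*255; k=np.zeros_like(m); k[165:190,228:250]=m[165:190,228:250]
x,y,w,h=cv2.boundingRect(k); mm=cv2.moments(k,True); c=[mm["m10"]/mm["m00"],mm["m01"]/mm["m00"]]
print(x,y,w,h,c,ray("top",[c],.0835).round(4))
g=np.array([.0941,-.9956,0]); n=np.array([.9956,.0941,0]); t=np.array([.6208,.0946,0])
q=proj("top",[t+a*g+b*n+[0,0,z] for a in(-.007,.007) for b in(-.012,.012) for z in(.063,.104)]); print(q.min(0),q.max(0),q.mean(0))
rel([t[0],t[1],.18],95.4)
E
```

```text
237 171 6 11 [239.3469387755102, 176.16326530612244] [[0.6216 0.095  0.0835]]
[235.50609359 169.19370472] [243.4221574  183.60413878] [239.50449192 176.46451016]
at [ 0.5622 -0.1904  0.1678] yaw 95.26 t 10.1 -> [-8.4500e-01  2.7845e+00 -1.1720e-01  1.5000e-03 -1.0000e-03 -1.5000e-03]
```

carry_out(targets=[[-0.14,0.4,-0.12,0,0,0],[-0.28,0.8,-0.12,0,0,0],[-0.28,0.93,-0.12,0,0,0],[-0.28,0.93,-0.12,0,0,0]], fingers=0.2)

```text
time_s: 10.5
eef_pos: [0.5807, -0.0917, 0.1804]
ee_rot: [-0.001, -0.049, 0.999, 0.001]
wrist_force: [0.3, -0.5, 0.5]
opening: 0.0684
gripper_force: 0.0
```

carry_out(targets=[[-0.14,0.4,0,0,0,0],[-0.28,0.8,0,0,0,0],[-0.28,0.93,0,0,0,0],[-0.28,0.93,0,0,0,0]])

```text
time_s: 10.9
eef_pos: [0.6002, 0.001, 0.1804]
ee_rot: [-0.001, -0.048, 0.999, -0.0]
wrist_force: [-0.4, -0.8, -0.2]
opening: 0.0684
gripper_force: 0.0
```

carry_out(targets=[[-0.14,0.4,0,0,0,0],[-0.28,0.8,0,0,0,0],[-0.28,0.93,0,0,0,0],[-0.28,0.93,0,0,0,0],[-0.28,0.93,0,0,0,0]])

```text
time_s: 11.4
eef_pos: [0.6197, 0.0931, 0.1806]
ee_rot: [-0.0, -0.047, 0.999, -0.001]
wrist_force: [-0.1, -1.3, -0.7]
opening: 0.0685
gripper_force: 0.0
```

```bash
python3 - <<'E'
from h import *
rel([.621,.095,.087],95.4); print(ctrl.get_state()["opening"])
E
```

```text
at [0.6197 0.0931 0.1806] yaw 95.34 t 11.4 -> [-1.56e-02  1.97e-02  9.36e-01 -1.00e-03 -6.00e-04 -6.00e-04]
0.06851990394621485
```

carry_out(targets=[[-0.02,0.02,0.4,0,0,0],[-0.02,0.02,0.7,0,0,0],[-0.02,0.02,0.93,0,0,0],[-0.02,0.02,0.93,0,0,0],[-0.02,0.02,0.93,0,0,0]])

```text
time_s: 11.9
eef_pos: [0.6221, 0.0955, 0.0881]
ee_rot: [-0.0, -0.046, 0.999, -0.0]
wrist_force: [1.2, 0.7, 0.4]
opening: 0.0683
gripper_force: 0.0
```

carry_out(targets=[[0,0,0,0,0,0],[0,0,0,0,0,0],[0,0,0,0,0,0],[0,0,0,0,0,0],[0,0,0,0,0,0],[0,0,0,0,0,0],[0,0,0,0,0,0]], fingers=1)

```text
time_s: 12.6
eef_pos: [0.6225, 0.0962, 0.0889]
ee_rot: [0.001, -0.048, 0.999, -0.001]
wrist_force: [-0.3, -3.6, 5.9]
opening: 0.0131
gripper_force: 59.1
```

```bash
python3 - <<'E'
from h import *
s=ctrl.get_state(); print(s["wrist_force"].round(2),s["opening"],s["eef_pos"])
rel(s["eef_pos"]+.065*np.array([.0941,-.9956,0]),95.4,s)
E
```

```text
[-0.33 -3.55  5.92] 0.013121521219533092 [0.62250607 0.09622344 0.08893675]
at [0.6225 0.0962 0.0889] yaw 95.47 t 12.6 -> [ 0.0008 -0.65    0.0013 -0.0013  0.0009  0.0007]
```

Opening 13 mm and the force points outward, so the tab is held with the rod fully in. Next: draw it out 65 mm smoothly.

carry_out(targets=[[0,-0.04,0,0,0,0],[0,-0.1,0,0,0,0],[0,-0.18,0,0,0,0],[0,-0.26,0,0,0,0],[0,-0.34,0,0,0,0],[0,-0.42,0,0,0,0],[0,-0.5,0,0,0,0],[0,-0.56,0,0,0,0],[0,-0.61,0,0,0,0],[0,-0.64,0,0,0,0],[0,-0.65,0,0,0,0],[0,-0.65,0,0,0,0],[0,-0.65,0,0,0,0]])

```text
time_s: 13.9
eef_pos: [0.6291, 0.0356, 0.0889]
ee_rot: [0.002, -0.047, 0.999, 0.002]
wrist_force: [0.5, 6.1, 4.0]
opening: 0.0133
gripper_force: 59.3
```

```bash
python3 - <<'E'
from h import *
s=ctrl.get_state(); print(s["wrist_force"].round(2)); d=s["eef_pos"]-[.6225,.0962,.0889]; print("drawn",d@[.0941,-.9956,0],d@[.9956,.0941,0],s["gripper_force"])
im=snap("scene"); a=cv2.resize(im[170:250,245:365],None,fx=6,fy=6,interpolation=cv2.INTER_CUBIC); cv2.imwrite("pics/s5.png",a)
im=snap("top","t5.png")
E
```

```text
[0.5  6.07 4.04]
drawn 0.060998051294956834 0.0008807232422156313 59.34623122215271
```

View pics/s5.png

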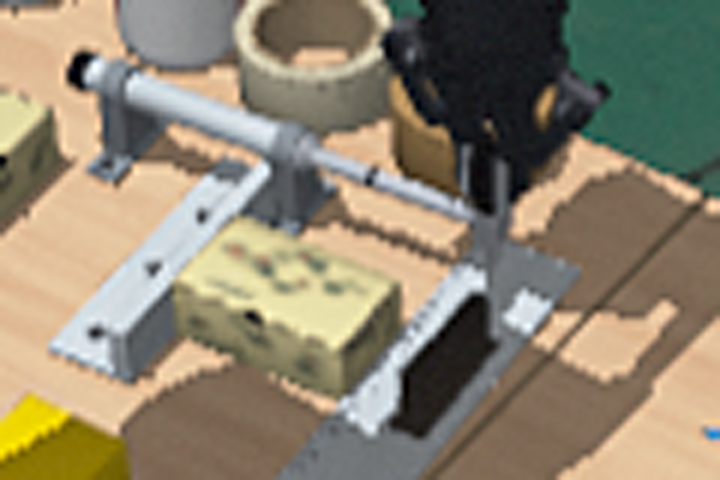

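The scene view shows the first ring at (370,177) and the second just emerging at the mouth near (308,152). The draw is 61 mm, so about 5 mm more is needed.

carry_out(targets=[[0,-0.02,0,0,0,0],[0,-0.04,0,0,0,0],[0,-0.05,0,0,0,0],[0,-0.05,0,0,0,0],[0,-0.05,0,0,0,0],[0,-0.05,0,0,0,0],[0,-0.05,0,0,0,0],[0,-0.05,0,0,0,0],[0,-0.05,0,0,0,0]])

```text
time_s: 14.9
eef_pos: [0.6297, 0.0308, 0.0889]
ee_rot: [0.002, -0.047, 0.999, 0.002]
wrist_force: [1.6, 8.3, 4.6]
opening: 0.0135
gripper_force: 59.4
```

```bash
python3 - <<'E'
from h import *
s=ctrl.get_state(); print(s["wrist_force"].round(2)); d=s["eef_pos"]-[.6225,.0962,.0889]; print("drawn",d@[.0941,-.9956,0],d@[.9956,.0941,0],s["gripper_force"])
im=snap("scene"); a=cv2.resize(im[180:215,275:335],None,fx=12,fy=12,interpolation=cv2.INTER_CUBIC)
im=snap("top","t6.png"); b=cv2.resize(im[160:235,195:275],None,fx=4,fy=4,interpolation=cv2.INTER_CUBIC)
# predicted pixels in scene of ring centres if rod at 0.065
g=np.array([.0941,-.9956,0]); O=np.array([.6208,.0946,.05])-.075*g
print(proj("scene",[O+.022*g,O+(.022+.002)*g,O+(.022+.042)*g])-[275,180])
b=cv2.copyMakeBorder(b,0,0,0,720-b.shape[1],cv2.BORDER_CONSTANT); c=np.vstack([a,b])[:600]; cv2.imwrite("pics/s6.png",c)
E
```

```text
[1.63 8.29 4.61]
drawn 0.06582896015758297 0.0009629629149814858 59.357367753982544
[[22.71548052 16.18109124]
 [23.21141468 16.3732654 ]
 [33.22344943 20.25422405]]
```

View pics/s6.png

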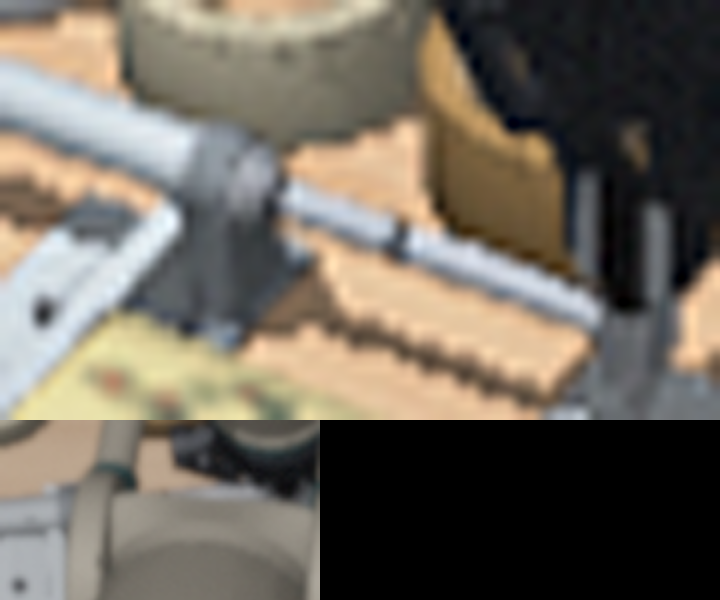

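The first ring is at crop (399,238), which is 33.3 px against 33.2 predicted for a 65 mm draw. The second ring stands just outside the mouth at (282,193). The spring force is 8.3 N, as expected, so I'm handing in.

```bash
python3 -c "
from plant import ctrl
print(ctrl.finish_job())"
```

```text
the job is handed in; nothing more can be done
None
```

I handed the job in with the straightedge lying flush against the pack's free end and released, and the rod held about 65 mm out at its second ring against the spring; no verdict came back.

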